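# Read the deep box's tag with the reader wand and dock the wand

## Robot

A 6-joint arm with a two-finger parallel gripper is mounted at the origin on the work surface. World frame = base frame: x ahead of the robot, y to its left, z up, the work surface at z = 0. Lengths are in m, angles in rad, forces in N, time in s.
With the tool pointing down it reaches from about 0.325 to 0.9 m from the base axis. Payload 6.1 kg.
Tool frame: the origin (TCP) lies at the very end of the fingers, on their centre line; the grasp point (between the pads) lies tcp_to_grasp behind it (tcp_to_grasp is the distance from the TCP to the grasp point, in m); z points along the fingers, y is the line along which they close (so a half turn about z gives the same grasp; the last joint's range is limited). The gripper opens to 85 mm and grips with 20 to 120 N. Pads are 22 mm wide; open, the fingers measure 114 mm over their backs; the gripper's body (76 mm by 85 mm) begins 54 mm behind the grasp point. The pads swing forward as they close: fully open they stand 13 mm farther back than shut.
Start: joints at [1.213, 0.22, 1.526, -0, 1.395, -0.126], TCP at [0.144, 0.608, 0.231] pointing down, gripper open.
Joint ranges: [-2.98, 2.98], [-0.91, 2.08], [0.09, 2.57], [-1.24, 4.39], [0.2, 2.65], [-2.68, 2.68]. Speed limits (rad/s): [2.57, 2.57, 3.01, 3.14, 3.14, 3.14].

## Interface

Orientations are given as [roll, pitch, yaw] about the fixed x, y, z axes, in that order (R = Rz(yaw) Ry(pitch) Rx(roll)).
In Python, from workcell import * gives the robot as it stands. The module is installed in compiled form; this text tells all that it offers.
- The arm moves only by the tool apply_moves, never from a script. Its argument "steps" is a list of rows, each an object with "linear": the shift along the tool's x, y, z in units of 300 mm (1.0 is 300 mm), a list of three; "rot": the turn, a rotation vector about the tool's x, y, z in units of 180 degrees (1.0 is 180 degrees), a list of three; "fingers": the finger opening in mm, from 0 to 85.4. In form: [{"linear": [x, y, z], "rot": [wx, wy, wz], "fingers": fingers}, ...]. A call has 1 to 10 rows; each row is the pose to reach, as a shift and turn from the pose commanded when the call began, along the tool's axes at that moment, turning the shorter way round; what a row does not reach only later rows make up. A row lasts 1/8 s, in which the tool goes at most 62.5 mm and 10.7 degrees, less where a joint would pass 70% of its speed; a pose out of reach is approached as far as the arm can. A call with a number of a shift or a turn outside -1 to 1 is refused whole. A call with a gripper value outside its range is refused whole. The fingers move at their own pace and stop on an object; "force" is the grip in N (left out, the last holds). Time passes only in rows, so rows that repeat a pose let the fingers close. It gives the time, the measured TCP pose, the force, the opening and the grip force at its end, in the units of the state.
- observe(): the state, without advancing time (a new reading comes with each control period).
- read_camera(name): name is "side" or "top"; returns the picture (480x640x3 uint8, red, green, blue); there is no depth.
- camera_model(name): a dict with "camera_matrix" (3x3 intrinsics, pixels), "R" (3x3) and "t" (3): a world point X has camera coordinates R X + t. Camera axes: x right, y down, z forward; pixel columns grow to the right and rows downward; lengths in m; the calibration is good to about 2 mm. A picture is of the moment at which its call begins. camera_model takes no time and is no camera call.
- close_job(): hands the job in; it is judged then, once.
Trained networks look in the newest picture that a camera, given by its name, has taken for a name from the list of things; names that differ only in an ending like _2 or _b are one class to them, and where a whole thing is asked for, a point or a joint stands for the part that bears it (a point fixed in the world has none). Each returns a list of dicts, best first, with "score" (0 to 1); they miss things now and then, are a little off and sometimes report something else, mostly with a low value. They report only what shows in the picture. A call takes as long as a camera call. They do not tell look-alikes from the thing itself.
- cut_out(camera, query): "pixels" (480x640 bool, what is visible of it) and "rect" ([left, top, right, bottom] in pixels, round what is visible of it).
The state is a dict: "time_s": time; "q": joint angles; "dq": joint speeds; "tau": joint torques, N m; "tool_pos": TCP position; "tcp_rot": TCP orientation; "wrist_force": force on the tool from outside, world axes, zero at the start; "ft_torque": the same for the moment, N m; "width": opening from 0.0 (shut) to 1.0 (fully open); "finger_force": force on a finger pad.
Only numpy, scipy, OpenCV 4.12 (cv2) and the standard library are available. Lean on these libraries where they do the work, as an engineer would, in place of code of your own. Each camera call takes 0.05 s, during which the arm holds its last target. There are 200 camera calls.

## Task

Take the reader wand from its wooden caddy, set its nose squarely on the middle of the round steel tag on the deep grey box (the tallest of the three), and hold it there still for a good second with a light press of about 5 N. Then stand the wand nose down in the white charger, fully home, and let go. Do not touch the two low boxes with the wand, never lean hard on the tag, and leave the tape roll, the small carton and the box cutter where they lie.

Things in the scene. Friction and masses are not known exactly. Their poses are not given: they have to be found in the camera images.
- wand: reader wand, up to 155 mm long, 170 g, nose down in the caddy; z up the wand. Steel nose 14 mm round, flat tip, telescopic: locked with its tip anywhere from z 0 (origin, fully out) to z 14 mm, not reported, so feel for it; tip springs in 6 mm, 2.5 N/mm, reads at 2-8 N. Black shaft 20 mm round, z 24-90, lower edge tapered; grey handle 28 (x) by 24 mm (y), z 90-155, underside rests on the mouth.
- deep_box: grey closed storage box, 150 (x) by 130 (y) by 125 mm tall, fixed; the upper part of its front (-x) side is a plate sloping at 32 degrees to the level, facing up and to the robot. Origin under its centre.
- deep_box_tag: round steel tag, 26 mm across, 3 mm thick, on a white card in the middle of the sloping plate. Origin at the centre of its back; z is the plate's outward normal (32 degrees off vertical), y runs across the plate, x up the slope. The face to be read is at z = 3 mm.
- low_box_a: grey box like the deep one but only 80 mm tall, with the same plate and tag: not to be touched
- low_box_b: the second low grey box, 80 mm tall, same
- caddy: fixed plywood block 62 x 62 mm, 95 mm tall, with a round 24.5 mm hole, chamfered, right through, in which the wand starts; a step 60 mm tall on its +y side, 50 mm wide, carries a fixed marker whose top is 95 mm up. Origin under the hole.
- charger: fixed white charger: tower 62 x 62 mm, 95 mm tall, with a round 24.5 mm hole, chamfered, right through; a foot 22 mm high reaches 86 mm to -x with a dark window. Origin under the hole. With the wand home its shoulder sits on the mouth and its origin is 5 mm above the bench.
- charger_mouth (a point): centre of the mouth of the charger's hole, 95 mm above the bench
- tape_roll: bystander: cardboard tape roll lying flat, 96 mm across, 48 mm high, origin under its centre
- parts_carton: bystander: small cardboard carton 70 x 60 x 50 mm
- cutter: bystander: grey box cutter lying flat, 135 mm long
Not all that is in view belongs to the job. Leave any red look-alike of the deep_box alone.

How it is judged:
On the way:
1. the wand's axis meets the deep box's tag within 7 mm of its middle each way, within 0.14 rad of its normal, pressed with 2 to 8 N, slower than 20 mm/s, for 0.8 s (x of wand in the frame of deep_box_tag between -0.007 and 0.007 m and y of wand in the frame of deep_box_tag between -0.007 and 0.007 m and angle between the z axis of wand and the z axis of deep_box_tag, either way round below 0.14 rad and contact force between wand and deep_box between 2 and 8 N and linear speed of wand below 0.02 m/s), for 0.8 s.
At the end, for the whole second after the job is handed in: The wand stands nose down in the charger's hole, within 8 mm of its axis, its origin less than 9 mm above the bench (5 mm is home), less than 0.1 rad off upright, at rest and released (horizontal distance between wand and charger below 0.008 m and height (world z) of wand below 0.009 m and angle between wand's own z axis and vertical below 0.1 rad and linear speed of wand below 0.02 m/s and contact force between wand and the fingers below 0.1 N); the robot touches nothing.
It fails at once if the wand is pressed on the deep box with more than 20 N (contact force between wand and deep_box above 20 N).
It fails at once if the wand touches a low box (contact force between wand and low_box_a above 1 N or contact force between wand and low_box_b above 1 N).
It fails at once if a bystander is moved by more than 30 mm (distance of any of tape_roll, parts_carton, cutter from where it was at the start of the episode above 0.03 m).
It also fails if it takes over 58 s, if anything falls off the work surface, if the arm or the gripper's body presses on something with over 40 N, if the wrist force passes 120 N, or if a joint passes its speed limit or range.

## Working session

There is one attempt and no reset: what is moved stays moved. The work goes in short steps, Python scripts to look and compute and a tool call to move; the robot and the scene stay as the last step left them, time stands still between calls to the robot, and variables do not carry over. Pictures are saved under pics/ and viewed, at most 10 in all, crops included, and the job is handed in when it is done.

Besides the shell and the picture viewer there is one more tool, called after ">>>" as name(argument=value, ...) on one line, values as JSON. apply_moves: Moves the arm, as the interface text tells. Its arguments: {"type":"object","properties":{"steps":{"type":"array","items":{"type":"object","properties":{"linear":{"type":"array","items":{"type":"number","minimum":-1,"maximum":1}},"rot":{"type":"array","items":{"type":"number","minimum":-1,"maximum":1}},"fingers":{"type":"number"}}}},"force":{"type":"number"}},"required":["steps"]}

```bash
mkdir -p pics; cat > h.py <<'E'
from workcell import *
import numpy as np, cv2
from scipy.spatial.transform import Rotation as Rn
E
python3 - <<'E'
from h import *
s=observe(); print(s); 
for c in ("side","top"):
    im=read_camera(c); cv2.imwrite(f"pics/{c}0.png",im[:,:,::-1]); m=camera_model(c)
    print(c,m["camera_matrix"].tolist(),"pos",(-m["R"].T@m["t"]).round(3),m["R"].round(3).tolist())
    for n in ("wand","deep_box","deep_box_tag","low_box_a","caddy","charger","charger_mouth","tape_roll","parts_carton","cutter"):
        try:
            for d in cut_out(c,n):
                ys,xs=np.nonzero(d["pixels"]); print(n,round(d["score"],2),np.round(d["rect"]).tolist(),xs.mean().round(1),ys.mean().round(1),len(xs))
        except Exception as e: print(n,e)
print(observe()["time_s"], [k for k in globals() if 'grasp' in k], tcp_to_grasp if 'tcp_to_grasp' in globals() else '')
E
```

```text
{'time_s': 0.0, 'q': array([ 1.21291060e+00,  2.21252958e-01,  1.52761628e+00,  2.21791691e-06,
        1.39470005e+00, -1.26101992e-01]), 'dq': array([ 0.00096254,  0.00012467,  0.00117783,  0.0007351 , -0.00040642,
        0.00107092]), 'tau': array([ 1.30743578e-03, -4.96877360e+01, -3.89410830e+01, -7.73304509e-05,
        1.06402498e-02,  1.51993362e-05]), 'tool_pos': array([0.14336036, 0.60771033, 0.23017989]), 'tcp_rot': array([-3.13963199e+00, -2.50762219e-04,  2.90980828e+00]), 'wrist_force': array([-0.4300004 , -0.46805055,  0.05992543]), 'ft_torque': array([-0.0460606 , -0.00652037,  0.04262231]), 'finger_force': 0.0, 'width': 0.9999783395159203}
side [[480.3551471938204, 0.0, 314.18680391918997], [0.0, 480.3551471938204, 238.7762538889541], [0.0, 0.0, 1.0]] pos [0.402 0.768 0.923] [[-0.997, -0.078, 0.013], [-0.066, 0.739, -0.671], [0.043, -0.669, -0.742]]
wand 0.87 [317.0, 300.0, 340.0, 327.0] 327.1 312.0 430
deep_box 0.6 [376.0, 298.0, 466.0, 390.0] 415.3 345.8 6556
deep_box_tag 0.78 [427.0, 315.0, 451.0, 354.0] 438.7 334.1 621
deep_box_tag 0.74 [214.0, 303.0, 240.0, 338
[... 1179 characters left out ...]
.9 177.4 601
deep_box_tag 0.65 [208.0, 256.0, 228.0, 267.0] 215.9 260.1 182
deep_box_tag 0.61 [196.0, 344.0, 229.0, 362.0] 214.4 354.2 559
low_box_a 0.8 [393.0, 130.0, 455.0, 202.0] 424.1 166.4 3856
low_box_a 0.68 [283.0, 121.0, 341.0, 194.0] 312.7 156.6 3742
caddy 0.65 [190.0, 248.0, 238.0, 276.0] 212.6 260.9 1066
caddy 0.59 [302.0, 250.0, 340.0, 290.0] 318.4 267.4 492
charger 0.85 [402.0, 240.0, 438.0, 294.0] 418.9 266.3 1998
charger_mouth 0.67 [399.0, 242.0, 439.0, 290.0] 419.1 266.1 1977
tape_roll 0.54 [181.0, 124.0, 245.0, 201.0] 213.2 162.6 4386
cutter 0.57 [492.0, 237.0, 504.0, 287.0] 495.8 258.6 481
cutter 0.46 [399.0, 245.0, 437.0, 295.0] 418.8 266.4 1924
1.1 ['tcp_to_grasp'] 0.0187
```

View pics/side0.png

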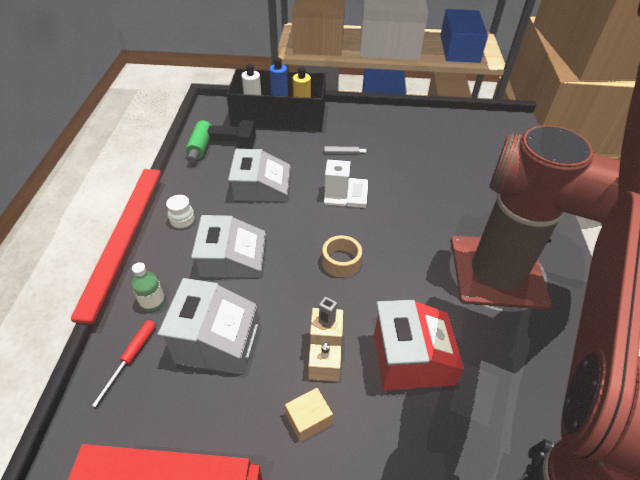

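View pics/top0.png

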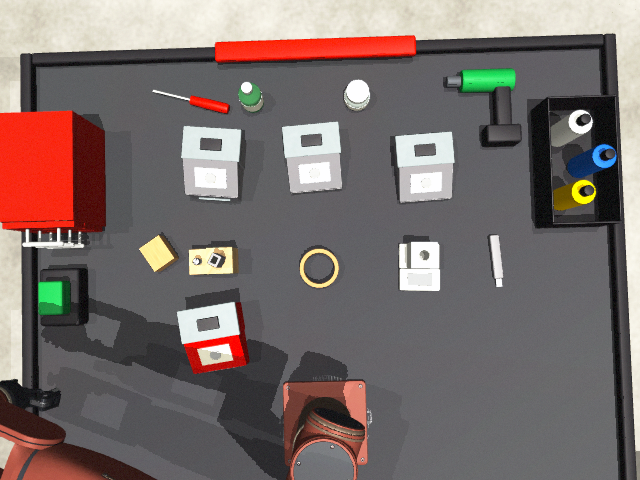

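Side view: the grey deep box is at about (212,325) and the red look-alike at (418,345). The wand stands in the caddy at (327,312), and the charger hole is at (338,168). In the top view, candidates for the deep box are grey (211,162) and red (213,337), with low boxes at (312,157) and (424,166). By the description I choose the grey one at (211,162). Next is one close composite crop.

```bash
python3 - <<'E'
from h import *
S=cv2.imread("pics/side0.png");T=cv2.imread("pics/top0.png")
def crop(im,x,y,w=53,h=60,k=5): return cv2.resize(im[y:y+h,x:x+w],None,fx=k,fy=k,interpolation=cv2.INTER_CUBIC)
# origins: side wand, side tag, side charger ; top
o=[(S,300,295),(S,200,290),(S,318,150)],[(T,187,232),(T,184,142),(T,394,232)]
c=np.vstack([np.hstack([crop(*a) for a in r]) for r in o]); print(c.shape)
cv2.imwrite("pics/comp.png",c)
E
```

```text
(600, 795, 3)
```

View pics/comp.png

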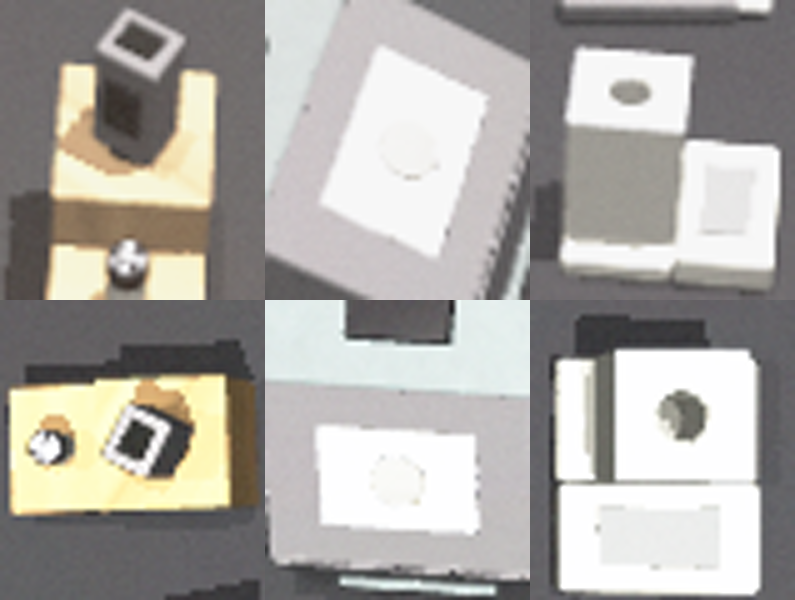

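```bash
cat >> h.py <<'E'
def tri(ps,pt):
    P=[];u=[]
    for c,p in (("side",ps),("top",pt)):
        m=camera_model(c);P.append(m["camera_matrix"]@np.c_[m["R"],m["t"]]);u.append(np.array(p,float).reshape(2,1))
    X=cv2.triangulatePoints(P[0],P[1],u[0],u[1])[:,0];X=X[:3]/X[3]
    r=[np.linalg.norm((Pi@np.r_[X,1])[:2]/(Pi@np.r_[X,1])[2]-ui[:,0]) for Pi,ui in zip(P,u)]
    return X,np.round(r,2)
E
python3 - <<'E'
from h import *
so=[(300,295),(200,290),(318,150)];to=[(187,232),(184,142),(394,232)]
def f(name,k,s,t):
    ps=((s[0]-265*k)/5+so[k][0]-.4,s[1]/5+so[k][1]-.4);pt=((t[0]-265*k)/5+to[k][0]-.4,(t[1]-300)/5+to[k][1]-.4)
    X,r=tri(ps,pt);print(name,X.round(4),r);return X
f("wandtop",0,(141,44),(140,440))
# wand corners: side order vs top order by world (left in side=+x, top view up=+x)
w=[f("wc",0,s,t) for s,t in zip([(122,10),(98,45),(160,80),(185,42)],[(178,425),(128,402),(103,457),(150,475)])]
f("marker",0,(127,252),(47,443))
f("caddyNE",0,(62,64),(228,375)); f("caddySE",0,(216,70),(230,505))
f("tag",1,(410,150),(398,480))
C=np.array([f("card",1,s,t) for s,t in zip([(320,205),(380,45),(488,97),(437,257)],[(317,427),(480,437),(477,533),(317,525)])])
print("cardmean",C.mean(0)); n=np.cross(C[1]-C[0],C[3]-C[0]);n/=np.linalg.norm(n);n*=np.sign(n[2])
yv=(C[0]+C[3]-C[1]-C[2]);print("n",n,"tilt",np.degrees(np.arccos(n[2])),"yaw from y",np.degrees(np.arctan2(-yv[0],yv[1])),"from n",np.degrees(np.arctan2(-n[1],-n[0])))
f("mouth",2,(631,92),(683,415))
f("towerc",2,(629.5,92),(684.5,416))
E
```

```text
wandtop [0.4075 0.2387 0.1539] [0.24 0.12]
wc [0.4147 0.2217 0.1513] [0.37 0.19]
wc [0.4245 0.2432 0.1576] [0.56 0.28]
wc [0.3999 0.2555 0.1553] [0.52 0.27]
wc [0.3912 0.2349 0.1518] [0.52 0.27]
marker [0.4083 0.2944 0.0933] [0.6 0.3]
caddyNE [0.4393 0.2079 0.0904] [0.08 0.04]
caddySE [0.3768 0.2077 0.0939] [0.42 0.22]
tag [0.6044 0.256  0.0972] [0.43 0.22]
card [0.6296 0.2917 0.1101] [0.3  0.15]
card [0.6226 0.2146 0.1087] [0.12 0.07]
card [0.5798 0.2207 0.0856] [0.23 0.12]
card [0.5859 0.2974 0.0872] [0.05 0.03]
cardmean [0.60447632 0.25610572 0.09788775]
n [-0.46092649  0.02653325  0.88704158] tilt 27.496184978130877 yaw from y -4.8621752733099495 from n -3.2945973994031257
mouth [ 0.4075 -0.2473  0.0892] [0.37 0.26]
towerc [ 0.4076 -0.2482  0.0884] [0.08 0.05]
```

Composite check: the wand's handle top is at side (327.8,303.4) and top (214.6,259.6). The grey deep box's tag disc is at side (228.6,319.6) and top (210.2,177.6), and the charger hole at side (337.8,168) and top (424.2,254.6). Next I'll compute the first reach.

```bash
cat >> h.py <<'E'
def plan(tp,R=None,fromp=None,fromR=None):
    s=observe();p=s["tool_pos"] if fromp is None else np.array(fromp);R0=Rn.from_euler("xyz",s["tcp_rot"]) if fromR is None else fromR
    R=R0 if R is None else R
    d=np.array(tp)-p
    print("t",round(s["time_s"],2),"p",p.round(4),"lin",(R0.inv().apply(d)/.3).round(4),"dist",np.linalg.norm(d).round(3),"rot",((R0.inv()*R).as_rotvec()/np.pi).round(4),"deg",np.degrees((R0.inv()*R).magnitude()).round(1))
Rdown=Rn.from_euler("xyz",[np.pi,0,np.radians(154.5)])
ybox=-4.5
n=Rn.from_euler("z",ybox,degrees=True).apply([-np.sin(np.radians(32)),0,np.cos(np.radians(32))])
axis=np.cross([0,0,1],n);axis/=np.linalg.norm(axis)
Rtag=Rn.from_rotvec(axis*np.radians(32))*Rdown
tag=np.array([.604,.2553,.101]); wand=np.array([.4075,.238]); mouth=np.array([.4075,-.2465])
E
python3 - <<'E'
from h import *
plan([*wand,.235],Rdown); plan([*wand,.112],Rdown)
E
```

```text
t 1.1 p [0.1436 0.6083 0.2313] lin [-1.1398 -0.9992 -0.0123] dist 0.455 rot [ 0.     -0.      0.0679] deg 12.2
t 1.1 p [0.1436 0.6083 0.2313] lin [-1.1398 -0.9992  0.3977] dist 0.47 rot [ 0.     -0.      0.0679] deg 12.2
```

>>> apply_moves(steps=[{"linear": [-0.2,-0.17,0],"rot": [0,0,0.03],"fingers": 85},{"linear": [-0.36,-0.32,0],"rot": [0,0,0.068],"fingers": 85},{"linear": [-0.52,-0.46,0],"rot": [0,0,0.068],"fingers": 85},{"linear": [-0.68,-0.6,0],"rot": [0,0,0.068],"fingers": 85},{"linear": [-0.84,-0.74,0],"rot": [0,0,0.068],"fingers": 85},{"linear": [-1,-0.877,0],"rot": [0,0,0.068],"fingers": 85},{"linear": [-1,-0.877,0],"rot": [0,0,0.068],"fingers": 85}])

```text
time_s: 1.98
tool_pos: [0.3767, 0.2807, 0.2317]
tcp_rot: [3.141, 0.001, 2.693]
wrist_force: [-0.7, -0.1, 0.5]
width: 0.991
finger_force: 0.0
```

```bash
python3 - <<'E'
from h import *
plan([*wand,.235],Rdown); plan([*wand,.112],Rdown); print(observe()["q"].round(2))
E
```

```text
t 1.98 p [0.3767 0.2807 0.2317] lin [-0.1542 -0.0839 -0.011 ] dist 0.053 rot [ 0.0001  0.0003 -0.0012] deg 0.2
t 1.98 p [0.3767 0.2807 0.2317] lin [-0.1537 -0.084   0.399 ] dist 0.131 rot [ 0.0001  0.0003 -0.0012] deg 0.2
[ 0.47 -0.16  1.92 -0.    1.39 -0.65]
```

>>> apply_moves(force=60, steps=[{"linear": [-0.154,-0.084,0],"rot": [0,0,0],"fingers": 85},{"linear": [-0.154,-0.084,0],"rot": [0,0,0],"fingers": 85},{"linear": [-0.154,-0.084,0.12],"rot": [0,0,0],"fingers": 85},{"linear": [-0.154,-0.084,0.24],"rot": [0,0,0],"fingers": 85},{"linear": [-0.154,-0.084,0.34],"rot": [0,0,0],"fingers": 85},{"linear": [-0.154,-0.084,0.4],"rot": [0,0,0],"fingers": 85},{"linear": [-0.154,-0.084,0.4],"rot": [0,0,0],"fingers": 85}])

```text
time_s: 2.85
tool_pos: [0.4042, 0.2408, 0.1099]
tcp_rot: [-3.139, -0.003, 2.697]
wrist_force: [0.5, -0.3, -0.2]
width: 0.995
finger_force: 0.0
```

```bash
python3 - <<'E'
from h import *
plan([*wand,.112],Rdown)
c=[]
for n_,x,y in (("side",270,270),("top",165,210)):
    im=read_camera(n_)[:,:,::-1]; c.append(cv2.resize(im[y:y+100,x:x+100],(400,400),interpolation=cv2.INTER_CUBIC))
cv2.imwrite("pics/grasp.png",np.hstack(c))
E
```

```text
t 2.85 p [0.4042 0.2408 0.1099] lin [-0.0139 -0.0038 -0.0072] dist 0.005 rot [-0.0008 -0.0008  0.0001] deg 0.2
```

View pics/grasp.png

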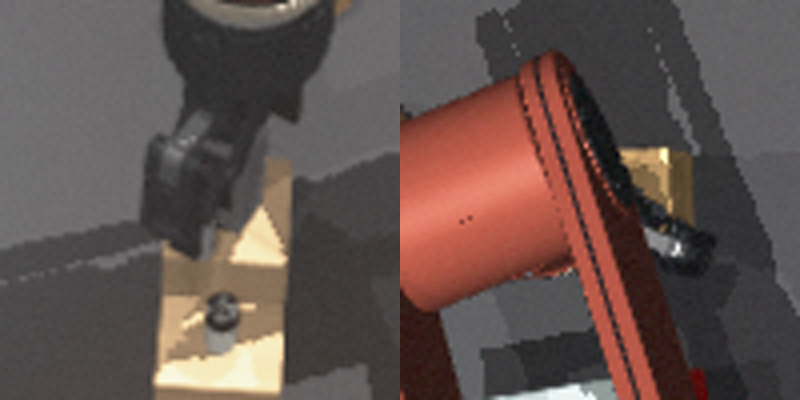

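The crop shows the fingers astride the handle, clear of the marker at about (222,310) in the crop. I'll nudge 4 mm and close.

>>> apply_moves(force=60, steps=[{"linear": [-0.012,-0.004,-0.006],"rot": [0,0,0],"fingers": 85},{"linear": [-0.012,-0.004,-0.006],"rot": [0,0,0],"fingers": 15},{"linear": [-0.012,-0.004,-0.006],"rot": [0,0,0],"fingers": 15},{"linear": [-0.012,-0.004,-0.006],"rot": [0,0,0],"fingers": 15},{"linear": [-0.012,-0.004,-0.006],"rot": [0,0,0],"fingers": 15},{"linear": [-0.012,-0.004,-0.006],"rot": [0,0,0],"fingers": 15},{"linear": [-0.012,-0.004,-0.006],"rot": [0,0,0],"fingers": 15},{"linear": [-0.012,-0.004,-0.006],"rot": [0,0,0],"fingers": 15}])

```text
time_s: 3.95
tool_pos: [0.4088, 0.238, 0.1133]
tcp_rot: [3.142, 0.0, 2.696]
wrist_force: [-0.5, -0.8, 3.3]
width: 0.271
finger_force: 60.2
```

```bash
python3 - <<'E'
from h import *
for i in range(4):
    s=observe();print(s["tool_pos"].round(4),s["tcp_rot"].round(3),s["wrist_force"].round(2),s["ft_torque"].round(2),s["width"]*85.4,s["finger_force"]); read_camera("side")
E
```

```text
[0.4088 0.238  0.1133] [3.142 0.    2.696] [-0.49 -0.82  3.29] [-0.14  0.23 -0.03] 23.11106163137674 60.2385538816452
[0.4087 0.238  0.1133] [3.142 0.    2.696] [ 0.1  -1.7   3.65] [-0.25  0.15  0.01] 23.391597823234296 60.28092384338379
[0.4088 0.238  0.1133] [3.142 0.    2.696] [-1.71 -0.85  2.96] [-0.19  0.21 -0.  ] 23.35949369496235 60.32392501831055
[0.4088 0.238  0.1133] [-3.142  0.     2.696] [-1.39 -0.95  4.6 ] [-0.14  0.26  0.01] 23.24902133103416 60.36365747451782
```

>>> apply_moves(steps=[{"linear": [0,0,-0.06],"rot": [0,0,0],"fingers": 15},{"linear": [0,0,-0.18],"rot": [0,0,0],"fingers": 15},{"linear": [0,0,-0.3],"rot": [0,0,0],"fingers": 15},{"linear": [0,0,-0.42],"rot": [0,0,0],"fingers": 15},{"linear": [0,0,-0.5],"rot": [0,0,0],"fingers": 15},{"linear": [0,0,-0.5],"rot": [0,0,0],"fingers": 15},{"linear": [0,0,-0.5],"rot": [0,0,0],"fingers": 15}])

```text
time_s: 5.03
tool_pos: [0.4079, 0.2378, 0.2613]
tcp_rot: [-3.14, -0.002, 2.696]
wrist_force: [-1.1, 0.4, -2.5]
width: 0.276
finger_force: 60.5
```

```bash
python3 - <<'E'
from h import *
s=observe();print(s["wrist_force"],s["width"]*85.4,n)
plan(tag+.1383*n,Rtag)
plan(tag+.1383*n+[0,0,.05],Rtag)
for c in("side","top"):
    read_camera(c)
    for d in cut_out(c,"wand"): print(c,d["score"],d["rect"])
E
```

```text
[-1.10127043  0.35488027 -2.50712268] 23.57352175635759 [-0.5282857   0.04157699  0.8480481 ]
t 5.03 p [0.4079 0.2378 0.2613] lin [-0.3368  0.2469  0.1424] dist 0.132 rot [-0.0643 -0.1665 -0.    ] deg 32.1
t 5.03 p [0.4079 0.2378 0.2613] lin [-0.3365  0.2466 -0.0243] dist 0.125 rot [-0.0643 -0.1665 -0.    ] deg 32.1
side 0.62 [322.6, 251.7, 344.7, 305.1]
```

>>> apply_moves(steps=[{"linear": [-0.05,0.04,-0.02],"rot": [-0.011,-0.028,0],"fingers": 15},{"linear": [-0.15,0.11,-0.05],"rot": [-0.03,-0.078,0],"fingers": 15},{"linear": [-0.25,0.18,-0.05],"rot": [-0.05,-0.128,0],"fingers": 15},{"linear": [-0.31,0.225,-0.03],"rot": [-0.064,-0.1665,0],"fingers": 15},{"linear": [-0.337,0.247,0.03],"rot": [-0.064,-0.1665,0],"fingers": 15},{"linear": [-0.337,0.247,0.1],"rot": [-0.064,-0.1665,0],"fingers": 15},{"linear": [-0.337,0.247,0.142],"rot": [-0.064,-0.1665,0],"fingers": 15},{"linear": [-0.337,0.247,0.142],"rot": [-0.064,-0.1665,0],"fingers": 15},{"linear": [-0.337,0.247,0.142],"rot": [-0.064,-0.1665,0],"fingers": 15}])

```text
time_s: 6.35
tool_pos: [0.5323, 0.2615, 0.2214]
tcp_rot: [2.919, 0.52, 2.637]
wrist_force: [0.4, -0.3, -1.6]
width: 0.272
finger_force: 60.3
```

```bash
python3 - <<'E'
from h import *
plan(tag+.1383*n,Rtag); s=observe(); R=Rn.from_euler("xyz",s["tcp_rot"]); print("toolz",R.apply([0,0,1]),"-n",-n)
c=[];F=[]
for n_,x,y in (("side",190,230),("top",150,90)):
    im=read_camera(n_)[:,:,::-1]; c.append(cv2.resize(im[y:y+120,x:x+100],(400,480),interpolation=cv2.INTER_CUBIC))
cv2.imwrite("pics/tag.png",np.hstack(c))
for i in range(4): read_camera("side");s=observe();F.append(s["wrist_force"])
print(np.mean(F,0),np.std(F,0), "along n",np.mean(F,0)@n)
# predicted pixel of wand axis points
for z in (0,.014,.024,.09,-.03):
    X=s["tool_pos"]+R.apply([0,0,1])*(.1083-z); r=[]
    for cn in("side","top"):
        m=camera_model(cn);u=m["camera_matrix"]@(m["R"]@X+m["t"]);r.append((u[:2]/u[2]).round(1))
    print(z,r)
E
```

```text
t 6.35 p [0.5323 0.2615 0.2214] lin [ 0.0078 -0.005   0.0064] dist 0.003 rot [ 0.0005  0.0008 -0.0002] deg 0.2
toolz [ 0.53072151 -0.04125366 -0.84654168] -n [ 0.5282857  -0.04157699 -0.8480481 ]
[-0.01846701 -0.15465979 -1.8904222 ] [0.49273331 0.48681767 0.77730458] along n -1.5998433774245078
0 [array([233.6, 311.5]), array([207.3, 182.1])]
0.014 [array([236.7, 308.6]), array([206.1, 184.5])]
0.024 [array([238.9, 306.5]), array([205.2, 186.3])]
0.09 [array([254.4, 291.8]), array([199.1, 198.6])]
-0.03 [array([227.3, 317.5]), array([209.8, 176.9])]
```

View pics/tag.png

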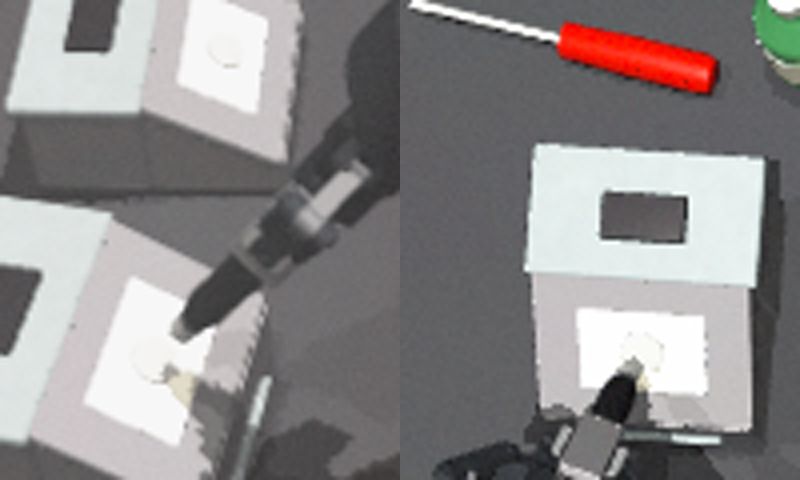

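The crop shows the tip at side (234.7,312) and top (207.6,181.4), right over the grey deep box's tag, in line with the prediction. I'll correct 3 mm laterally and go in.

>>> apply_moves(steps=[{"linear": [0.007,-0.005,0.02],"rot": [0,0,0],"fingers": 15},{"linear": [0.007,-0.005,0.04],"rot": [0,0,0],"fingers": 15},{"linear": [0.007,-0.005,0.06],"rot": [0,0,0],"fingers": 15},{"linear": [0.007,-0.005,0.07],"rot": [0,0,0],"fingers": 15},{"linear": [0.007,-0.005,0.07],"rot": [0,0,0],"fingers": 15},{"linear": [0.007,-0.005,0.07],"rot": [0,0,0],"fingers": 15}])

```text
time_s: 7.4
tool_pos: [0.5409, 0.26, 0.2015]
tcp_rot: [2.92, 0.519, 2.637]
wrist_force: [-0.4, -0.5, -1.4]
width: 0.272
finger_force: 60.3
```

```bash
cat > f.py <<'E'
from h import *
F=[];M=[]
for i in range(6): read_camera("side");s=observe();F.append(s["wrist_force"]);M.append(s["tool_pos"])
p=np.mean(M,0);R=Rn.from_euler("xyz",s["tcp_rot"]);z=R.apply([0,0,1])
d=p-tag; print("t",s["time_s"],"Fn",(np.mean(F,0)@n).round(2),"origin height over tag",(d@n-.1083).round(4),"lateral",(d-(d@n)*n).round(4),"ang",np.degrees(np.arccos(-z@n)).round(2))
E
python3 f.py
```

```text
t 7.7 Fn -0.84 origin height over tag 0.0106 lateral [-0.0003 -0.0002 -0.0002] ang 0.12
```

>>> apply_moves(steps=[{"linear": [0,0,0.005],"rot": [0,0,0],"fingers": 15},{"linear": [0,0,0.01],"rot": [0,0,0],"fingers": 15},{"linear": [0,0,0.01],"rot": [0,0,0],"fingers": 15}])

```text
time_s: 8.07
tool_pos: [0.5424, 0.2598, 0.1986]
tcp_rot: [2.921, 0.519, 2.637]
wrist_force: [-0.3, 0.1, -1.2]
width: 0.28
finger_force: 60.3
```

```bash
python3 f.py
```

```text
t 8.375 Fn -1.18 origin height over tag 0.0074 lateral [-0.0005 -0.0003 -0.0003] ang 0.11
```

>>> apply_moves(steps=[{"linear": [0,0,0.005],"rot": [0,0,0],"fingers": 15},{"linear": [0,0,0.01],"rot": [0,0,0],"fingers": 15},{"linear": [0,0,0.01],"rot": [0,0,0],"fingers": 15}])

```text
time_s: 8.75
tool_pos: [0.5439, 0.2596, 0.196]
tcp_rot: [2.921, 0.519, 2.637]
wrist_force: [-0.4, -0.1, -1.5]
width: 0.269
finger_force: 60.3
```

```bash
python3 f.py
```

```text
t 9.05 Fn -1.24 origin height over tag 0.0044 lateral [-0.0005 -0.0003 -0.0003] ang 0.11
```

>>> apply_moves(steps=[{"linear": [0,0,0.005],"rot": [0,0,0],"fingers": 15},{"linear": [0,0,0.01],"rot": [0,0,0],"fingers": 15},{"linear": [0,0,0.01],"rot": [0,0,0],"fingers": 15}])

```text
time_s: 9.43
tool_pos: [0.5455, 0.2595, 0.1935]
tcp_rot: [2.921, 0.519, 2.637]
wrist_force: [-0.6, 1.2, -2.2]
width: 0.276
finger_force: 60.3
```

```bash
python3 f.py
```

```text
t 9.725 Fn -1.61 origin height over tag 0.0014 lateral [-0.0005 -0.0003 -0.0003] ang 0.11
```

>>> apply_moves(steps=[{"linear": [0,0,0.005],"rot": [0,0,0],"fingers": 15},{"linear": [0,0,0.01],"rot": [0,0,0],"fingers": 15},{"linear": [0,0,0.01],"rot": [0,0,0],"fingers": 15}])

```text
time_s: 10.1
tool_pos: [0.5471, 0.2594, 0.191]
tcp_rot: [2.921, 0.519, 2.637]
wrist_force: [0.4, 0.2, -0.7]
width: 0.276
finger_force: 60.3
```

```bash
python3 f.py
```

```text
t 10.4 Fn -1.61 origin height over tag -0.0016 lateral [-0.0005 -0.0003 -0.0003] ang 0.11
```

>>> apply_moves(steps=[{"linear": [0,0,0.005],"rot": [0,0,0],"fingers": 15},{"linear": [0,0,0.01],"rot": [0,0,0],"fingers": 15},{"linear": [0,0,0.01],"rot": [0,0,0],"fingers": 15}])

```text
time_s: 10.78
tool_pos: [0.5489, 0.2595, 0.1891]
tcp_rot: [2.92, 0.519, 2.637]
wrist_force: [-3.9, 0.2, 3.0]
width: 0.275
finger_force: 61.1
```

```bash
python3 f.py
```

```text
t 11.075 Fn 4.01 origin height over tag -0.0043 lateral [-0.0002 -0.0002 -0.0001] ang 0.14
```

Contact is at about 5.4 N. I'll hold, and look at where the nose sits.

>>> apply_moves(steps=[{"linear": [0,0,0],"fingers": 15},{"linear": [0,0,0],"fingers": 15},{"linear": [0,0,0],"fingers": 15},{"linear": [0,0,0],"fingers": 15},{"linear": [0,0,0],"fingers": 15},{"linear": [0,0,0],"fingers": 15},{"linear": [0,0,0],"fingers": 15},{"linear": [0,0,0],"fingers": 15}])

```text
invalid input
```

```bash
python3 f.py; python3 - <<'E'
from h import *
c=[]
for n_,x,y in (("side",200,290),("top",180,145)):
    im=read_camera(n_)[:,:,::-1]; c.append(cv2.resize(im[y:y+60,x:x+50],(400,480),interpolation=cv2.INTER_CUBIC))
cv2.imwrite("pics/touch.png",np.hstack(c))
E
```

```text
t 11.375 Fn 4.39 origin height over tag -0.0045 lateral [-0.0003 -0.0002 -0.0002] ang 0.13
```

View pics/touch.png

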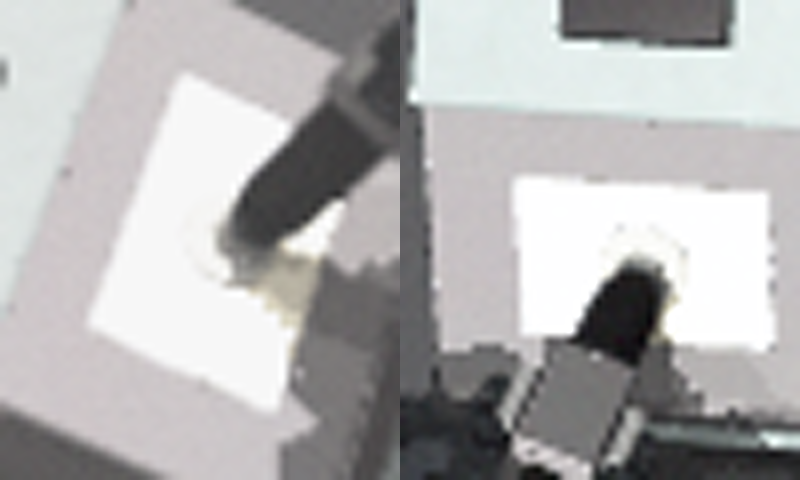

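```bash
python3 - <<'E'
from h import *
s=observe();p=s["tool_pos"];R=Rn.from_euler("xyz",s["tcp_rot"]).as_matrix();im=cv2.imread("pics/touch.png")
a=np.linspace(0,2*np.pi,60);C=np.c_[np.cos(a),np.sin(a),0*a]
Rt=Rtag.as_matrix()
tipz=.1083-((p-tag)@n); print("tip z on axis if tag plane right",tipz)
def proj(c,X):
    m=camera_model(c);u=(m["R"]@X.T).T+m["t"];u=u@m["camera_matrix"].T;return u[:,:2]/u[:,2:]
for c,ox,oy,sh in (("side",200,290,0),("top",180,145,400)):
    def draw(X,col): 
        u=proj(c,X);q=np.c_[(u[:,0]-ox+.5)*8+sh,(u[:,1]-oy+.5)*8].round().astype(int);cv2.polylines(im,[q],True,col,1)
    for z,r,col in ((tipz,.007,(0,0,255)),(.03,.01,(0,255,0)),(.085,.01,(255,0,0))):
        draw(p+(R@(C*r).T).T+R[:,2]*(.1083-z),col)
    draw(tag+(Rt@(C*.013).T).T,(255,0,255))
cv2.imwrite("pics/over.png",im)
E
```

```text
tip z on axis if tag plane right 0.004503433092422057
```

View pics/over.png

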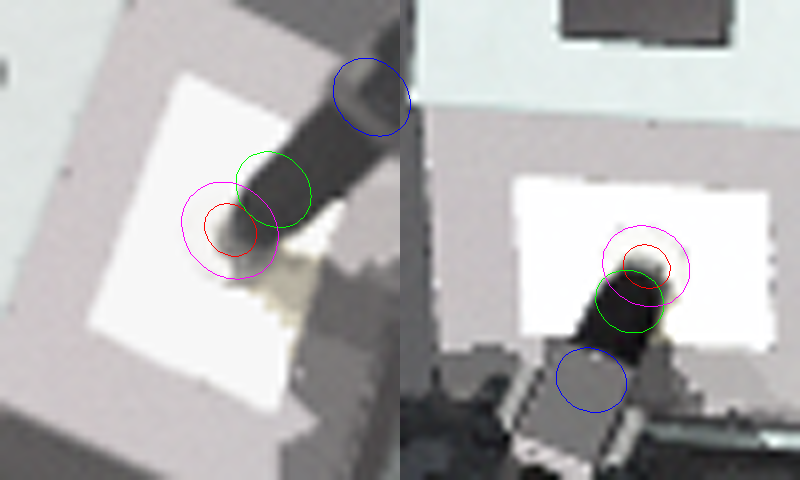

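>>> apply_moves(steps=[{"linear": [0,0,0],"rot": [0,0,0],"fingers": 15},{"linear": [0,0,0],"rot": [0,0,0],"fingers": 15},{"linear": [0,0,0],"rot": [0,0,0],"fingers": 15},{"linear": [0,0,0],"rot": [0,0,0],"fingers": 15},{"linear": [0,0,0],"rot": [0,0,0],"fingers": 15},{"linear": [0,0,0],"rot": [0,0,0],"fingers": 15},{"linear": [0,0,0],"rot": [0,0,0],"fingers": 15}])

```text
time_s: 12.35
tool_pos: [0.5489, 0.2594, 0.1888]
tcp_rot: [2.92, 0.519, 2.637]
wrist_force: [-2.9, 0.8, 3.3]
width: 0.274
finger_force: 61.0
```

The overlay puts the nose inside the tag ring, within about 1 px of centre in the top view and about 2 px low in the side view (roughly 0-4 mm in +y). It has been held for about 1.5 s. As a hedge I'll press again 2.5 mm toward -y.

>>> apply_moves(steps=[{"linear": [0,0,-0.015],"rot": [0,0,0],"fingers": 15},{"linear": [-0.0036,-0.0075,-0.015],"rot": [0,0,0],"fingers": 15},{"linear": [-0.0036,-0.0075,-0.006],"rot": [0,0,0],"fingers": 15},{"linear": [-0.0036,-0.0075,0],"rot": [0,0,0],"fingers": 15},{"linear": [-0.0036,-0.0075,0],"rot": [0,0,0],"fingers": 15},{"linear": [-0.0036,-0.0075,0],"rot": [0,0,0],"fingers": 15},{"linear": [-0.0036,-0.0075,0],"rot": [0,0,0],"fingers": 15},{"linear": [-0.0036,-0.0075,0],"rot": [0,0,0],"fingers": 15},{"linear": [-0.0036,-0.0075,0],"rot": [0,0,0],"fingers": 15},{"linear": [-0.0036,-0.0075,0],"rot": [0,0,0],"fingers": 15}])

```text
time_s: 13.6
tool_pos: [0.5483, 0.2565, 0.1885]
tcp_rot: [2.922, 0.519, 2.637]
wrist_force: [-5.4, -2.1, 1.8]
width: 0.275
finger_force: 61.2
```

```bash
python3 f.py; python3 f.py; python3 - <<'E'
from h import *
p=observe()["tool_pos"]
plan(p+n*.05)
q=p+n*.05; R0=Rn.from_euler("xyz",observe()["tcp_rot"])
plan([.45,.2,.30],Rdown)
plan([*mouth,.30],Rdown,[.45,.2,.30],Rdown)
print(observe()["q"].round(2))
E
```

```text
t 13.9 Fn 4.92 origin height over tag -0.0046 lateral [-0.0009 -0.0031 -0.0004] ang 0.08
t 14.2 Fn 4.9 origin height over tag -0.0046 lateral [-0.0009 -0.0031 -0.0004] ang 0.08
t 14.2 p [0.5483 0.2564 0.1885] lin [-2.000e-04 -1.000e-04 -1.667e-01] dist 0.05 rot [0. 0. 0.] deg 0.0
t 14.2 p [0.5483 0.2564 0.1885] lin [-0.0139 -0.2237 -0.4804] dist 0.159 rot [ 0.0635  0.1663 -0.0002] deg 32.0
t 14.2 p [0.45 0.2  0.3 ] lin [-0.5129 -1.4043 -0.    ] dist 0.449 rot [0. 0. 0.] deg 0.0
[ 0.46 -0.09  2.04 -0.41  0.75 -0.43]
```

Second press is about 6.3 N, held for over 1 s. Retreating and going to the charger.

>>> apply_moves(steps=[{"linear": [0,0,-0.08],"rot": [0,0,0],"fingers": 15},{"linear": [0,0,-0.2],"rot": [0,0,0],"fingers": 15},{"linear": [-0.005,-0.08,-0.32],"rot": [0.016,0.04,0],"fingers": 15},{"linear": [-0.01,-0.16,-0.42],"rot": [0.034,0.09,0],"fingers": 15},{"linear": [-0.014,-0.224,-0.48],"rot": [0.052,0.135,0],"fingers": 15},{"linear": [-0.014,-0.224,-0.48],"rot": [0.0635,0.1663,0],"fingers": 15},{"linear": [-0.014,-0.224,-0.48],"rot": [0.0635,0.1663,0],"fingers": 15},{"linear": [-0.014,-0.224,-0.48],"rot": [0.0635,0.1663,0],"fingers": 15}])

```text
time_s: 15.2
tool_pos: [0.4502, 0.2002, 0.2992]
tcp_rot: [3.14, 0.001, 2.696]
wrist_force: [-0.3, 0.0, -0.7]
width: 0.272
finger_force: 60.2
```

>>> apply_moves(steps=[{"linear": [-0.04,-0.1,0],"rot": [0,0,0],"fingers": 15},{"linear": [-0.1,-0.25,0],"rot": [0,0,0],"fingers": 15},{"linear": [-0.16,-0.42,0],"rot": [0,0,0],"fingers": 15},{"linear": [-0.22,-0.58,0],"rot": [0,0,0],"fingers": 15},{"linear": [-0.28,-0.74,0],"rot": [0,0,0],"fingers": 15},{"linear": [-0.34,-0.89,0],"rot": [0,0,0],"fingers": 15},{"linear": [-0.38,-1,0],"rot": [0,0,0],"fingers": 15},{"linear": [-0.38,-1,0],"rot": [0,0,0],"fingers": 15},{"linear": [-0.38,-1,0],"rot": [0,0,0],"fingers": 15}])

```text
time_s: 16.32
tool_pos: [0.4239, -0.1188, 0.2995]
tcp_rot: [3.14, 0.001, 2.697]
wrist_force: [0.3, 0.3, -1.7]
width: 0.271
finger_force: 60.3
```

```bash
python3 - <<'E'
from h import *
plan([*mouth,.26],Rdown);s=observe();print(s["tcp_rot"],s["wrist_force"],s["q"].round(2))
E
```

```text
t 16.32 p [ 0.4239 -0.1188  0.2995] lin [-0.1335 -0.408   0.131 ] dist 0.135 rot [0.0006 0.0004 0.0001] deg 0.1
[3.13985313e+00 1.12583484e-03 2.69697540e+00] [ 0.2867597   0.30984383 -1.69767557] [-0.45 -0.28  1.89  0.    1.53 -1.58]
```

>>> apply_moves(steps=[{"linear": [-0.05,-0.15,0.02],"rot": [0,0,0],"fingers": 15},{"linear": [-0.1,-0.3,0.06],"rot": [0,0,0],"fingers": 15},{"linear": [-0.1335,-0.408,0.12],"rot": [0,0,0],"fingers": 15},{"linear": [-0.1335,-0.408,0.15],"rot": [0,0,0],"fingers": 15},{"linear": [-0.1335,-0.408,0.15],"rot": [0,0,0],"fingers": 15},{"linear": [-0.1335,-0.408,0.15],"rot": [0,0,0],"fingers": 15},{"linear": [-0.1335,-0.408,0.15],"rot": [0,0,0],"fingers": 15}])

```text
time_s: 17.2
tool_pos: [0.4083, -0.2467, 0.2554]
tcp_rot: [3.14, 0.002, 2.698]
wrist_force: [-0.5, -0.2, -1.6]
width: 0.273
finger_force: 60.3
```

```bash
python3 - <<'E'
from h import *
c=[];s=observe();p=s["tool_pos"];R=Rn.from_euler("xyz",s["tcp_rot"]).as_matrix();plan([*mouth,.25],Rdown)
a=np.linspace(0,2*np.pi,60);C=np.c_[np.cos(a),np.sin(a),0*a]
for cn,x,y in (("side",310,120),("top",390,220)):
    im=cv2.resize(read_camera(cn)[y:y+96,x:x+66,::-1],None,fx=6,fy=6,interpolation=cv2.INTER_CUBIC);m=camera_model(cn)
    for z,r,col in ((.005,.007,(0,0,255)),(.03,.01,(0,255,0)),(.085,.01,(255,0,0)),(None,.01225,(255,0,255))):
        X=np.r_[mouth,.095]+C*r if z is None else p+(R@(C*r).T).T+R[:,2]*(.1083-z)
        u=((m["R"]@X.T).T+m["t"])@m["camera_matrix"].T;u=u[:,:2]/u[:,2:]
        cv2.polylines(im,[((u-[x,y]+.5)*6).round().astype(int)],True,col,1)
    c.append(im)
cv2.imwrite("pics/chg.png",np.hstack(c))
E
```

```text
t 17.2 p [ 0.4083 -0.2467  0.2554] lin [ 0.0026 -0.0006  0.0179] dist 0.005 rot [0.0004 0.0007 0.0005] deg 0.2
```

View pics/chg.png

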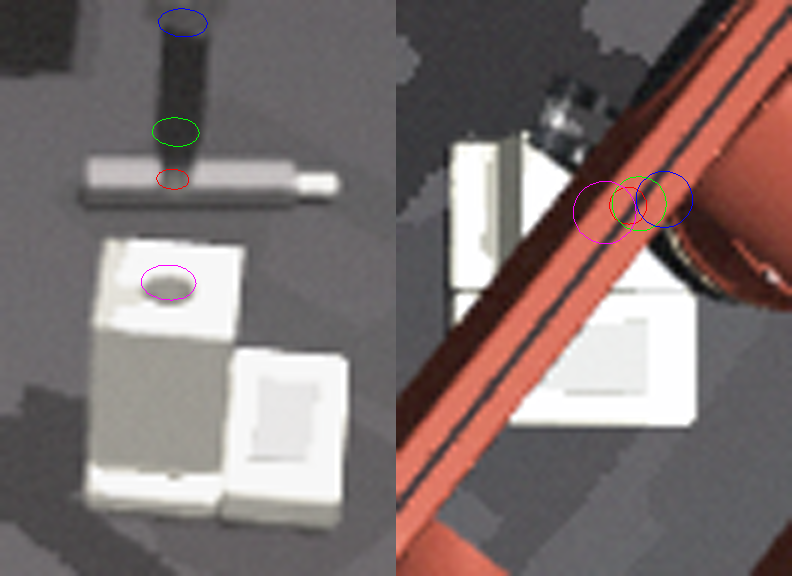

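The crop shows the hole at side crop (168,287). The shaft hangs just above it with its axis about 1 px (2 mm) to the -x side. I'll shift +x 1.5 mm and lower.

>>> apply_moves(steps=[{"linear": [-0.005,0.001,0.04],"rot": [0,0,0],"fingers": 15},{"linear": [-0.005,0.001,0.1],"rot": [0,0,0],"fingers": 15},{"linear": [-0.005,0.001,0.15],"rot": [0,0,0],"fingers": 15},{"linear": [-0.005,0.001,0.18],"rot": [0,0,0],"fingers": 15},{"linear": [-0.005,0.001,0.205],"rot": [0,0,0],"fingers": 15},{"linear": [-0.005,0.001,0.23],"rot": [0,0,0],"fingers": 15},{"linear": [-0.005,0.001,0.23],"rot": [0,0,0],"fingers": 15}])

```text
time_s: 18.18
tool_pos: [0.4089, -0.2475, 0.185]
tcp_rot: [3.14, -0.0, 2.696]
wrist_force: [-0.5, -0.4, -1.8]
width: 0.274
finger_force: 60.3
```

>>> apply_moves(steps=[{"linear": [0,0,0.015],"rot": [0,0,0],"fingers": 15},{"linear": [0,0,0.03],"rot": [0,0,0],"fingers": 15},{"linear": [0,0,0.03],"rot": [0,0,0],"fingers": 15}])

```text
time_s: 18.55
tool_pos: [0.409, -0.2475, 0.1761]
tcp_rot: [3.14, -0.0, 2.697]
wrist_force: [0.3, -0.2, -1.7]
width: 0.272
finger_force: 60.3
```

No contact so far, so the nose is in. I'll continue in steps.

>>> apply_moves(steps=[{"linear": [0,0,0.015],"rot": [0,0,0],"fingers": 15},{"linear": [0,0,0.03],"rot": [0,0,0],"fingers": 15},{"linear": [0,0,0.03],"rot": [0,0,0],"fingers": 15}])

```text
time_s: 18.92
tool_pos: [0.4089, -0.2474, 0.1669]
tcp_rot: [3.14, -0.0, 2.697]
wrist_force: [0.7, -0.2, -1.1]
width: 0.27
finger_force: 60.3
```

```bash
python3 - <<'E'
from h import *
F=[];T=[]
for i in range(4): read_camera("side");s=observe();F.append(s["wrist_force"]);T.append(s["ft_torque"])
print(np.mean(F,0).round(2),np.mean(T,0).round(3),s["tool_pos"].round(4))
E
```

```text
[-0.22 -0.1  -1.73] [-0.008 -0.026 -0.007] [ 0.4093 -0.2477  0.1676]
```

>>> apply_moves(steps=[{"linear": [0,0,0.02],"rot": [0,0,0],"fingers": 15},{"linear": [0,0,0.04],"rot": [0,0,0],"fingers": 15},{"linear": [0,0,0.06],"rot": [0,0,0],"fingers": 15},{"linear": [0,0,0.08],"rot": [0,0,0],"fingers": 15},{"linear": [0,0,0.08],"rot": [0,0,0],"fingers": 15}])

```text
time_s: 19.75
tool_pos: [0.4088, -0.2472, 0.1427]
tcp_rot: [3.14, -0.001, 2.697]
wrist_force: [0.0, 0.6, -1.7]
width: 0.279
finger_force: 60.3
```

>>> apply_moves(steps=[{"linear": [0,0,0.02],"rot": [0,0,0],"fingers": 15},{"linear": [0,0,0.04],"rot": [0,0,0],"fingers": 15},{"linear": [0,0,0.06],"rot": [0,0,0],"fingers": 15},{"linear": [0,0,0.08],"rot": [0,0,0],"fingers": 15},{"linear": [0,0,0.08],"rot": [0,0,0],"fingers": 15}])

```text
time_s: 20.38
tool_pos: [0.4088, -0.2472, 0.1188]
tcp_rot: [3.14, -0.001, 2.696]
wrist_force: [-0.1, 0.2, -2.0]
width: 0.273
finger_force: 60.3
```

>>> apply_moves(steps=[{"linear": [0,0,0.008],"rot": [0,0,0],"fingers": 15},{"linear": [0,0,0.016],"rot": [0,0,0],"fingers": 15},{"linear": [0,0,0.016],"rot": [0,0,0],"fingers": 15}])

```text
time_s: 20.75
tool_pos: [0.4092, -0.2475, 0.1146]
tcp_rot: [3.14, 0.0, 2.696]
wrist_force: [-0.6, 0.2, -1.5]
width: 0.272
finger_force: 60.3
```

>>> apply_moves(steps=[{"linear": [0,0,0.003],"rot": [0,0,0],"fingers": 15},{"linear": [0,0,0.003],"rot": [0,0,0],"fingers": 15},{"linear": [0,0,0.003],"rot": [0,0,0],"fingers": 15}])

```text
time_s: 21.12
tool_pos: [0.4093, -0.2476, 0.1139]
tcp_rot: [3.14, 0.001, 2.697]
wrist_force: [-0.3, 0.2, -0.8]
width: 0.274
finger_force: 60.3
```

Within about a millimetre of home, so I'll release.

>>> apply_moves(steps=[{"linear": [0,0,0.002],"rot": [0,0,0],"fingers": 30},{"linear": [0,0,0.002],"rot": [0,0,0],"fingers": 60},{"linear": [0,0,0.002],"rot": [0,0,0],"fingers": 85},{"linear": [0,0,0.002],"rot": [0,0,0],"fingers": 85},{"linear": [0,0,0.002],"rot": [0,0,0],"fingers": 85},{"linear": [0,0,0.002],"rot": [0,0,0],"fingers": 85}])

```text
time_s: 21.88
tool_pos: [0.4092, -0.2476, 0.1132]
tcp_rot: [3.14, 0.001, 2.696]
wrist_force: [0.2, -0.2, 0.3]
width: 0.994
finger_force: 0.0
```

>>> apply_moves(steps=[{"linear": [0,0,-0.1],"rot": [0,0,0],"fingers": 85},{"linear": [0,0,-0.25],"rot": [0,0,0],"fingers": 85},{"linear": [0,0,-0.4],"rot": [0,0,0],"fingers": 85},{"linear": [0.15,0.2,-0.5],"rot": [0,0,0],"fingers": 85},{"linear": [0.3,0.4,-0.5],"rot": [0,0,0],"fingers": 85},{"linear": [0.3,0.55,-0.5],"rot": [0,0,0],"fingers": 85},{"linear": [0.3,0.55,-0.5],"rot": [0,0,0],"fingers": 85},{"linear": [0.3,0.55,-0.5],"rot": [0,0,0],"fingers": 85}])

```text
time_s: 22.88
tool_pos: [0.399, -0.0598, 0.2635]
tcp_rot: [3.141, 0.001, 2.699]
wrist_force: [0.1, -0.8, -1.6]
width: 0.995
finger_force: 0.0
```

```bash
python3 - <<'E'
from h import *
c=[];s=observe();print(s["time_s"],s["tool_pos"],s["wrist_force"])
a=np.linspace(0,2*np.pi,60);C=np.c_[np.cos(a),np.sin(a),0*a]
for cn,x,y in (("side",300,130),("top",385,215)):
    im=cv2.resize(read_camera(cn)[y:y+90,x:x+66,::-1],None,fx=6,fy=6,interpolation=cv2.INTER_CUBIC);m=camera_model(cn)
    for z,col in ((.16,(0,0,255)),(.095,(0,255,0))):
        X=np.r_[mouth,z]+C*.012
        u=((m["R"]@X.T).T+m["t"])@m["camera_matrix"].T;u=u[:,:2]/u[:,2:]
        cv2.polylines(im,[((u-[x,y]+.5)*6).round().astype(int)],True,col,1)
    c.append(im)
cv2.imwrite("pics/end.png",np.hstack(c))
E
```

```text
22.875 [ 0.39897767 -0.05984869  0.26346809] [ 0.08209294 -0.75666078 -1.58656316]
```

View pics/end.png

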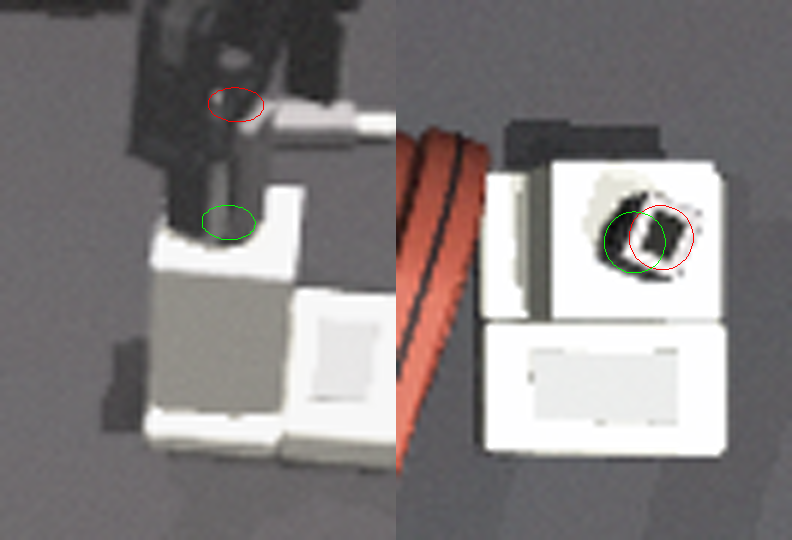

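Top crop: the wand's handle stands over the charger hole where predicted, about (660,235). The side view is partly hidden by the hand. I'll move clear and check the rest numerically.

>>> apply_moves(steps=[{"linear": [0,0.15,-0.1],"rot": [0,0,0],"fingers": 85},{"linear": [0,0.3,-0.15],"rot": [0,0,0],"fingers": 85},{"linear": [0,0.45,-0.15],"rot": [0,0,0],"fingers": 85},{"linear": [0,0.6,-0.15],"rot": [0,0,0],"fingers": 85},{"linear": [0,0.6,-0.15],"rot": [0,0,0],"fingers": 85},{"linear": [0,0.6,-0.15],"rot": [0,0,0],"fingers": 85},{"linear": [0,0.6,-0.15],"rot": [0,0,0],"fingers": 85}])

```text
time_s: 23.85
tool_pos: [0.4763, 0.1008, 0.3085]
tcp_rot: [3.141, 0.0, 2.694]
wrist_force: [-0.1, 0.1, 0.8]
width: 0.992
finger_force: 0.0
```

```bash
python3 - <<'E'
from h import *
F=[]
for i in range(4): im=read_camera("side");F.append(observe()["wrist_force"])
print(np.mean(F,0)); read_camera("top")
for c in("side","top"):
    for d in cut_out(c,"wand"): print(c,d["score"],d["rect"])
m=camera_model("side")
for z in(.095,.16):
    u=m["camera_matrix"]@(m["R"]@np.r_[mouth,z]+m["t"]);print(z,u[:2]/u[2])
cv2.imwrite("pics/end2.png",cv2.resize(im[110:220,290:390,::-1],None,fx=5,fy=5,interpolation=cv2.INTER_CUBIC))
E
```

```text
[ 0.04200266 -0.18670814 -0.00760572]
side 0.65 [331.4, 147.0, 346.5, 166.4]
top 0.66 [418.3, 250.6, 436.4, 261.2]
0.095 [337.53606305 166.48843437]
0.16 [338.75936565 146.87522045]
```

View pics/end2.png

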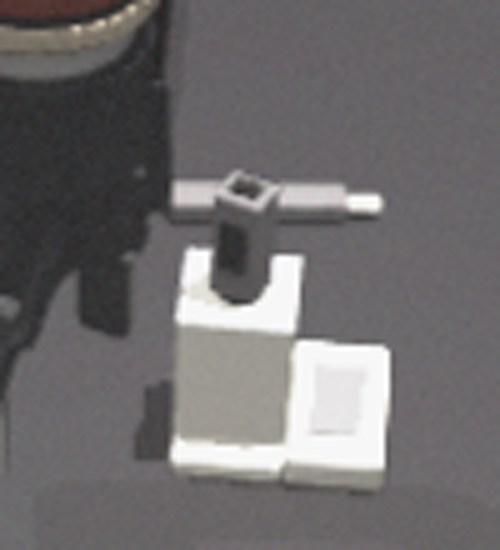

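The crop shows the wand upright and fully seated in the charger, with the handle top at about side (339,147) and the shoulder on the mouth. The hand is clear, so I'm handing in.

```bash
python3 -c "
from workcell import *
print(close_job())"
```

```text
the job is handed in; nothing more can be done
None
```

I pressed the wand on the deep box's tag twice, at about 5–6 N and over 1 s each, then stood it fully home in the charger, let go and handed the job in at about 24 s; no verdict came back.

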